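# Eject a cell from the tester and trap it in the chute

## Task

Eject the green-and-yellow AA cell from the two-bay cell tester: with one finger press the orange key beside its chute fully down, and have the other finger standing in that chute so that the popped cell is trapped against it before it escapes over the lip. Do not lift the cell, leave the blue cell seated and the other things on the bench where they lie, and finish while still holding: key fully down, cell at rest against the finger in the chute.

Things in the scene. Friction and masses are not known exactly. Their poses are not given: they have to be found in the camera images.
- cell_tester: The cell tester: grey box fixed to the bench, 160 mm (x) by 182 mm (y). Origin: centre of its underside, z up. Its x axis points to its raised rear block (x = +44 to +83 mm, 52 mm high). Two bays side by side (left at y = +28 mm, right at y = -28 mm), each with a chute that runs down to an open lip at x = -78 mm. Beside the keys the box is 19 mm high.
- chute_left (a point): Point on the left chute's floor at mid-width, level with the left key and 45 mm sideways from its centre; tester x = -38, y = +28 mm, 16 mm above the bench. The chute is 52 mm wide inside, its walls 8 mm above the floor, which is polished and falls 12 degrees to the tester's -x: 30 mm above the bench under the seated cell (x = +29 mm), 8 mm at the lip.
- chute_right (a point): The same point in the right chute (tester y = -28 mm), beside the right key.
- key_left_top (a point): Centre of the top of the left key, the orange ribbed push key outside the left chute (tester x = -38, y = +73 mm), 36 mm along the chute by 24 mm. Top 33.5 mm above the bench at rest, 21.5 mm fully down: a fingertip at that level is then 5 mm above the chute floor beside it. It frees the cell in the left bay.
- key_right_top (a point): The same for the right key (tester y = -73 mm), which frees the cell in the right bay.
- key_left (a joint): Travel of the left key, m: 0 at rest, 0.012 fully down. The spring takes 2 N to start and 5 N fully down, and raises the key when let go. The key pulls down the steel catch (tester x = +20 mm) before the cell.
- key_right (a joint): Travel of the right key, likewise.
- green_cell_mid (a point): Middle of the green-and-yellow AA cell to be ejected, 15 mm diameter, 50 mm long, lying across the chute of either bay (the sign of its y in the tester's frame tells which), between the catch and a brass spring ejector. After about 9 mm of key travel it pops out and runs down the chute; unless stopped it is over the lip in about 0.3 s.
- green_cell: The same cell, 23 g; its origin is the centre of its flat end, its z axis runs along it.
- blue_cell_mid (a point): Middle of the other AA cell (blue and steel, same size) in the other bay; it stays seated.
- usb_stick: Bystander: black memory stick, 39x53x8 mm, loose on the bench. Origin at its underside.
- terminal_block: Bystander: green terminal block, 53x66x21 mm, loose. Origin at its underside.
- relay_1: Bystander: black relay, 21x31x19 mm, loose. Origin at its underside.
- relay_2: Bystander: blue relay, 26x30x19 mm, loose. Origin at its underside.
- relay_3: Bystander: blue relay, 31x23x19 mm, loose. Origin at its underside.

How it is judged:
On the way:
1. the key beside the green cell's chute is pressed fully down (((y of green_cell_mid in the frame of cell_tester above 0 m and value of joint key_left above 0.01 m) or (y of green_cell_mid in the frame of cell_tester below 0 m and value of joint key_right above 0.01 m))).
At the end, for the whole second after the job is handed in: The key of the green cell's bay is held at least 10 mm down (of 12); the green cell, clear of the catch, is at rest in its chute (middle between tester x = -70 and +12 mm), touching a finger; the blue cell is within 6 mm of its seat (((y of green_cell_mid in the frame of cell_tester above 0 m and value of joint key_left above 0.01 m) or (y of green_cell_mid in the frame of cell_tester below 0 m and value of joint key_right above 0.01 m)) and x of green_cell_mid in the frame of cell_tester between -0.07 and 0.012 m and z of green_cell_mid in the frame of cell_tester between 0.015 and 0.045 m and linear speed of green_cell below 0.02 m/s and contact force between the fingers and green_cell above 0.01 N and distance of blue_cell_mid from where it was at the start of the episode below 0.006 m); the arm keeps its last pose, push and grip.
It fails at once if the green cell rolled out of the chute (x of green_cell_mid in the frame of cell_tester below -0.078 m or z of green_cell_mid in the frame of cell_tester below 0.012 m).
It fails at once if the green cell was lifted (z of green_cell_mid in the frame of cell_tester above 0.05 m).
It fails at once if the blue cell was disturbed (distance of blue_cell_mid from where it was at the start of the episode above 0.006 m).
It fails at once if the blue cell's key was pressed ((y of green_cell_mid in the frame of cell_tester above 0 m and value of joint key_right above 0.006 m) or (y of green_cell_mid in the frame of cell_tester below 0 m and value of joint key_left above 0.006 m)).
It fails at once if another thing on the bench was moved (distance of any of usb_stick, terminal_block, relay_1, relay_2, relay_3 from where it was at the start of the episode above 0.02 m).
It also fails if it takes over 32 s, if anything falls off the work surface, if the arm or the gripper's body presses on something with over 40 N, if the wrist force passes 120 N, or if a joint passes its speed limit or range.

## Robot

A 7-joint arm with a two-finger parallel gripper is mounted at the origin on a cart in front of the work surface, level with it; the furniture and walls round the work are solid. World frame = base frame: x ahead of the robot, y to its left, z up, the work surface at z = 0. Lengths are in m, angles in rad, forces in N, time in s.
With the tool pointing down it reaches from about 0.425 to 0.875 m from the base axis. Payload 4.7 kg.
Tool frame: the origin (TCP) lies at the very end of the fingers, on their centre line; the grasp point (between the pads) lies 19 mm behind it; z points along the fingers, y is the line along which they close (so a half turn about z gives the same grasp; the last joint's range is limited). The gripper opens to 87 mm and grips with 3 to 60 N. Pads are 19 mm wide; open, the fingers measure 117 mm over their backs; the gripper's body (75 mm by 190 mm) begins 51 mm behind the grasp point.
Start: joints at [1.156, 0.321, -0.07, 1.45, 0.023, 1.371, -0.057], TCP at [0.27, -0.591, 0.223] pointing down, gripper open.
Joint ranges: [-2.86, 2.86], [-0.3, 2.09], [-1.38, 1.24], [0.06, 2.45], [-1.56, 4.7], [0.09, 2.05], [-2.69, 2.69]. Speed limits (rad/s): [2.57, 2.57, 3.14, 3.14, 3.14, 3.14, 3.14].

## Interface

Orientations are given as a rotation vector (axis times angle).
In Python, from bench import ctrl, vision gives the robot as it stands.
- The arm moves only by the tool jog_arm, never from a script. Its argument "increments" is a list of rows, each an object of numbers: "tx", "ty", "tz": the shift along the tool's x, y, z in mm; "wx", "wy", "wz": the turn, a rotation vector about the tool's x, y, z in rad; "gripper": the opening, from 0 (shut) to 1 (fully open). In form: [{"tx": .., "ty": .., "tz": .., "wx": .., "wy": .., "wz": .., "gripper": ..}, ...]. A call has exactly 5 rows; each row is the pose to reach, as a shift and turn from the pose commanded when the call began, along the tool's axes at that moment; what a row does not reach only later rows make up. A row lasts 1/12 s, in which the tool goes at most 41.7 mm and 7.16 degrees, less where a joint would pass 70% of its speed; a pose out of reach is approached as far as the arm can. A call with a gripper value outside its range is refused whole. The fingers move at their own pace and stop on an object; "grip_force" is the grip in N (left out, the last holds). Time passes only in rows, so rows that repeat a pose let the fingers close, or fill a call up. It gives the time, the measured TCP pose, the force, the opening and the grip force at its end, in the units of the state.
- ctrl.get_state(): the state, without advancing time (a new reading comes with each control period).
- vision.get_image(name): name is "scene" or "top"; returns a dict with "color" (400x640x3 uint8, blue, green, red), "fx", "fy", "cx", "cy" (pixels), "k1" (the pictures are not rectified: a ray, as slopes to the right and down, at radius r is drawn at 1 + k1 r^2 times it, then the intrinsics apply), "extrinsics" (4x4, takes a point from world to camera coordinates). Camera axes: x right, y down, z forward; pixel columns grow to the right and rows downward; lengths in m; the calibration is good to about 2 mm. A picture is of the moment at which its call begins. There is no depth.
- ctrl.close_job(): hands the job in; it is judged then, once.
Trained networks look in the newest picture that a camera, given by its name, has taken for a name from the list of things; names that differ only in an ending like _2 or _b are one class to them, and where a whole thing is asked for, a point or a joint stands for the part that bears it (a point fixed in the world has none). Each returns a list of dicts, best first, with "conf" (0 to 1); they miss things now and then, are a little off and sometimes report something else, mostly with a low value. They report only what shows in the picture. A call takes as long as a camera call.
- vision.spot_in(camera, thing): "bbox" ([left, top, right, bottom] in pixels, round what is visible of it).
The state is a dict: "time": time; "joint_positions": joint angles; "qd": joint speeds; "joint_torque": joint torques, N m; "position": TCP position; "tool_rot": TCP orientation; "ft_force": force on the tool from outside, world axes, zero at the start; "torque": the same for the moment, N m; "grip_width": opening from 0.0 (shut) to 1.0 (fully open); "grip_force": force on a finger pad.
Only numpy, scipy, OpenCV 4.12 (cv2) and the standard library are available. Lean on these libraries where they do the work, as an engineer would, in place of code of your own. Each camera call takes 0.05 s, during which the arm holds its last target. There are 200 camera calls.

## Working session

There is one attempt and no reset: what is moved stays moved. The work goes in short steps, Python scripts to look and compute and a tool call to move; the robot and the scene stay as the last step left them, time stands still between calls to the robot, and variables do not carry over. Pictures are saved under pics/ and viewed, at most 10 in all, crops included, and the job is handed in when it is done.

Besides the shell and the picture viewer there is one more tool, called after "Emit:" as name(argument=value, ...) on one line, values as JSON. jog_arm: Moves the arm, as the interface text tells. Its arguments: {"type":"object","properties":{"increments":{"type":"array"},"grip_force":{"type":"number"}},"required":["increments"]}

```bash
mkdir -p pics; cat > h.py <<'E'
import numpy as np, cv2
from bench import ctrl, vision
def ray(im,u,v):
    p=np.array([(u-im['cx'])/im['fx'],(v-im['cy'])/im['fy']]);q=p.copy()
    for _ in range(20): q=p/(1+im['k1']*(q@q))
    E=np.array(im['extrinsics']);R,t=E[:3,:3],E[:3,3]
    return -R.T@t, R.T@np.array([q[0],q[1],1])
def atz(im,u,v,z):
    o,d=ray(im,u,v); return o+d*(z-o[2])/d[2]
def proj(im,P):
    E=np.array(im['extrinsics']);c=(E[:3,:3]@np.atleast_2d(P).T).T+E[:3,3]
    q=c[:,:2]/c[:,2:];q=q*(1+im['k1']*(q**2).sum(1,keepdims=True))
    return q*[im['fx'],im['fy']]+[im['cx'],im['cy']]
E
python3 - <<'E'
from h import *
im={}
for c in ['top','scene']:
    im[c]=vision.get_image(c); cv2.imwrite(f'pics/{c}0.png',im[c]['color'])
    for t in ['cell_tester','key_left','green_cell','blue_cell_mid','key_right_top','usb_stick','terminal_block','relay_1']:
        r=vision.spot_in(c,t)[:3]
        for d in r:
            b=d['bbox'];u,v=(b[0]+b[2])/2,(b[1]+b[3])/2
            print(c,t,round(d['conf'],2),np.round(b),atz(im[c],u,v,.03).round(3))
s=ctrl.get_state();print({k:np.round(s[k],3) for k in s})
E
```

```text
top cell_tester 0.68 [268. 166. 347. 245.] [ 0.542 -0.024  0.03 ]
top cell_tester 0.38 [268. 207. 284. 223.] [0.518 0.061 0.03 ]
top key_left 0.63 [195. 140. 222. 164.] [0.691 0.241 0.03 ]
top key_left 0.46 [268. 209. 281. 219.] [0.521 0.064 0.03 ]
top key_right_top 0.54 [269. 208. 281. 222.] [0.517 0.064 0.03 ]
top key_right_top 0.41 [327. 224. 332. 238.] [ 0.473 -0.081  0.03 ]
top usb_stick 0.49 [208. 239. 227. 256.] [0.435 0.216 0.03 ]
top usb_stick 0.49 [270. 168. 348. 243.] [ 0.541 -0.027  0.03 ]
top terminal_block 0.79 [197. 144. 220. 166.] [0.683 0.24  0.03 ]
top terminal_block 0.74 [271. 210. 281. 218.] [0.52 0.06 0.03]
top relay_1 0.6 [396. 196. 404. 201.] [ 0.555 -0.27   0.03 ]
top relay_1 0.54 [407. 178. 415. 186.] [ 0.599 -0.302  0.03 ]
top relay_1 0.51 [423. 192. 430. 200.] [ 0.559 -0.342  0.03 ]
scene cell_tester 0.77 [265. 166. 370. 263.] [ 0.533 -0.013  0.03 ]
scene cell_tester 0.5 [412. 144. 424. 156.] [ 0.535 -0.322  0.03 ]
scene key_left 0.83 [284. 202. 313. 246.] [0.539 0.033 0.03 ]
scene green_cell 0.63 [291. 200. 312. 211.] [ 0.573 -0.001  0.03 ]
scene blue_cell
[... 491 characters left out ...]
 156.] [ 0.536 -0.32   0.03 ]
scene relay_1 0.52 [391. 155. 399. 167.] [ 0.543 -0.253  0.03 ]
scene relay_1 0.45 [388. 140. 398. 150.] [ 0.585 -0.287  0.03 ]
{'time': np.float64(0.9), 'joint_positions': array([ 1.156,  0.321, -0.07 ,  1.45 ,  0.023,  1.371, -0.057]), 'qd': array([ 0.001, -0.001,  0.002, -0.001, -0.   ,  0.001, -0.001]), 'joint_torque': array([ 1.0000e-03, -4.9109e+01, -4.0300e-01, -3.1277e+01, -6.4000e-02,
        3.4000e-02,  0.0000e+00]), 'position': array([ 0.27 , -0.591,  0.223]), 'tool_rot': array([ 3.07 ,  0.668, -0.   ]), 'ft_force': array([0.465, 0.429, 0.013]), 'torque': array([ 0.003,  0.003, -0.004]), 'grip_force': np.float64(0.0), 'grip_width': np.float64(0.997)}
```

View pics/top0.png

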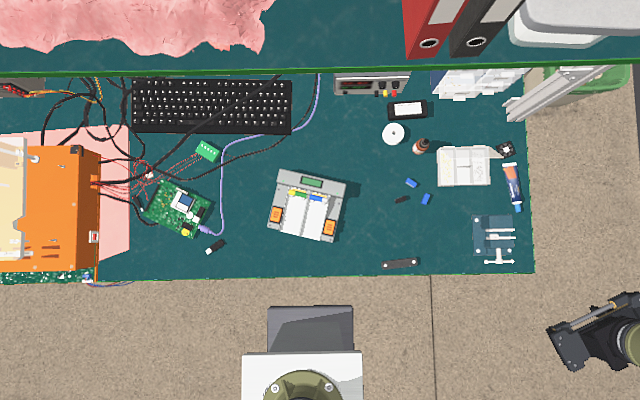

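View pics/scene0.png

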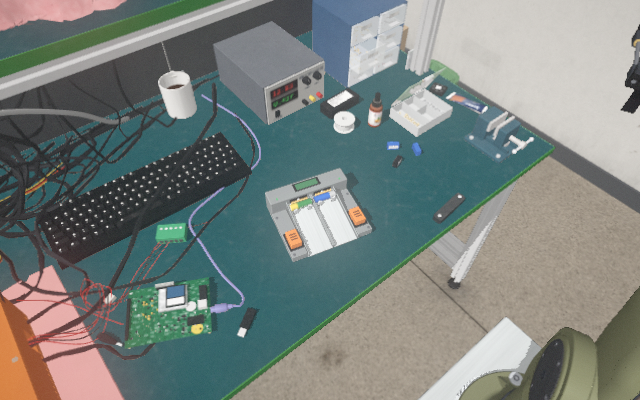

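The green cell sits in the left bay: in the top view it is at about (297,193), with its key at (276,214). The blue cell is in the right bay at (316,197). Next I'll fit the tester pose from the orange keys and the cells.

```bash
cat >> h.py <<'E'
def T(p,P):
    P=np.atleast_2d(np.array(P,float));c,s=np.cos(p[2]),np.sin(p[2])
    return np.c_[p[0]+c*P[:,0]-s*P[:,1],p[1]+s*P[:,0]+c*P[:,1],P[:,2]]
E
python3 - <<'E'
from h import *
from scipy.optimize import least_squares
roi={'top':(262,160,352,250),'scene':(258,160,380,268)}
obs=[];ims={}
for c in roi:
    ims[c]=im=vision.get_image(c);x0,y0,x1,y1=roi[c]
    hsv=cv2.cvtColor(im['color'],cv2.COLOR_BGR2HSV)[y0:y1,x0:x1]
    for n,lo,hi in [('or',(5,150,120),(18,255,255)),('blue',(105,120,80),(125,255,255))]:
        m=cv2.inRange(hsv,lo,hi);k,_,st,ce=cv2.connectedComponentsWithStats(m)
        big=[i for i in np.argsort(-st[1:,4])+1 if st[i,4]>12][:2]
        for i in big: print(c,n,st[i,4],ce[i]+[x0,y0])
        if n=='or':
            a=sorted([ce[i]+[x0,y0] for i in big],key=lambda q:q[0])
            # blob incl. sides in scene: use z 0.031
            obs+= [(c,a[0],[-.038,.073,.033]),(c,a[1],[-.038,-.073,.033])]
f=lambda p:np.concatenate([proj(ims[c],T(p,P))[0]-uv for c,uv,P in obs])
for sel in (obs[:2],obs[2:],obs):
    o=obs; g=lambda p:np.concatenate([proj(ims[c],T(p,P))[0]-uv for c,uv,P in sel])
    r=least_squares(g,[.54,-.02,-.25]);print(r.x,r.fun.round(2))
p=r.x;np.save('p.npy',p)
B=[[x,y,z] for x,z in((-.08,.0),(-.08,.019),(.083,.052),(.044,.052)) for y in(-.091,.091)]
K=[[-.038+a*.018,s*.073+b*.012,.0335] for s in(1,-1) for a in(1,-1) for b in(1,-1)]
C=[[.029,.028,.037],[.029,-.028,.037],[-.038,.028,.016],[-.038,-.028,.016]]
out=[]
for c in roi:
    x0,y0,x1,y1=roi[c];s=4 if c=='top' else 3
    A=cv2.resize(ims[c]['color'][y0:y1,x0:x1],None,fx=s,fy=s,interpolation=cv2.INTER_CUBIC)
    for q in proj(ims[c],T(p,B+K+C)): cv2.circle(A,tuple(int(round(v)) for v in ((q-[x0,y0]+.5)*s)),2,(255,0,255),-1)
    out.append(cv2.copyMakeBorder(A,0,370-A.shape[0],0,0,cv2.BORDER_CONSTANT))
cv2.imwrite('pics/fit.png',np.hstack(out))
E
```

```text
top or 96 [328.70833333 226.90625   ]
top or 95 [275.83157895 214.05263158]
top blue 57 [315.40350877 197.68421053]Traceback (most recent call last):
  File "<stdin>", line 15, in <module>
IndexError: list index out of range
```

```bash
cat > fit.py <<'E'
from h import *
from scipy.optimize import least_squares
roi={'top':(262,160,352,250),'scene':(258,160,380,268)}
obs=[];ims={}
for c in roi:
    ims[c]=im=vision.get_image(c);x0,y0,x1,y1=roi[c]
    hsv=cv2.cvtColor(im['color'],cv2.COLOR_BGR2HSV)[y0:y1,x0:x1]
    m=cv2.inRange(hsv,(3,120,90),(19,255,255));m=cv2.morphologyEx(m,cv2.MORPH_CLOSE,np.ones((3,3)))
    k,_,st,ce=cv2.connectedComponentsWithStats(m)
    big=(np.argsort(-st[1:,4])+1)[:2]
    a=sorted([tuple(ce[i]+[x0,y0]) for i in big]);print(c,a,st[big].tolist())
    for q,s in zip(a,(1,-1)): obs.append((c,q,[-.038,s*.073,.033 if c=='top' else .031]))
for sel in (obs[:2],obs[2:],obs):
    g=lambda p:np.concatenate([proj(ims[c],T(p,P))[0]-uv for c,uv,P in sel])
    r=least_squares(g,[.54,-.02,-.25]);print(r.x,r.fun.round(2))
p=r.x;np.save('p.npy',p)
B=[[x,y,z] for x,z in((-.08,.0),(-.08,.019),(.083,.052),(.044,.052)) for y in(-.091,.091)]
K=[[-.038+a*.018,s*.073+b*.012,.0335] for s in(1,-1) for a in(1,-1) for b in(1,-1)]
C=[[.029,.028,.037],[.029,-.028,.037],[-.038,.028,.016],[-.038,-.028,.016]]
out=[]
for c in roi:
    x0,y0,x1,y1=roi[c];s=4 if c=='top' else 3
    A=cv2.resize(ims[c]['color'][y0:y1,x0:x1],None,fx=s,fy=s,interpolation=cv2.INTER_CUBIC)
    for q in proj(ims[c],T(p,B+K+C)): cv2.circle(A,tuple(int(round(v)) for v in ((q-[x0,y0]+.5)*s)),2,(255,0,255),-1)
    out.append(cv2.copyMakeBorder(A,0,370-A.shape[0],0,0,cv2.BORDER_CONSTANT))
cv2.imwrite('pics/fit.png',np.hstack(out))
E
python3 fit.py
```

```text
top [(np.float64(275.71724137931034), np.float64(214.33793103448275)), (np.float64(328.8958333333333), np.float64(226.88194444444446))] [[8, 47, 12, 16, 145], [61, 59, 13, 16, 144]]
scene [(np.float64(293.06018518518516), np.float64(238.60185185185185)), (np.float64(356.6089108910891), np.float64(215.53465346534654))] [[27, 69, 17, 20, 216], [91, 47, 17, 18, 202]]
[ 0.53786093 -0.01874532 -0.25169619] [-0.12 -0.03  0.12  0.03]
[ 0.534172  -0.0152451 -0.2516227] [-0.16  0.08  0.17 -0.11]
[ 0.53595557 -0.01686774 -0.25085176] [-0.81  0.73 -0.55  0.74 -0.02 -0.89  0.18 -1.04]
```

View pics/fit.png

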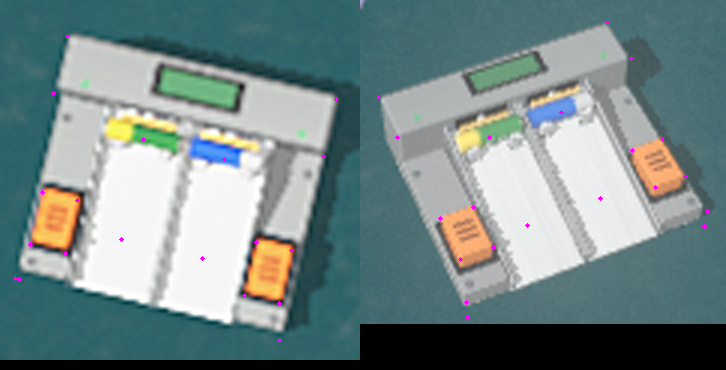

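The overlay fits to about 2–3 mm in both views, which is good enough. I'll move the tool over the left key and chute with y turned along the tester's y axis. An opening of about 30 mm puts the finger centres 45 mm apart.

```bash
cat > go.py <<'E'
from h import *
from scipy.spatial.transform import Rotation as R
import sys
z=float(sys.argv[1]);p=np.load('p.npy');s=ctrl.get_state()
A=R.from_rotvec(s['tool_rot']);yaw=p[2]
G=R.from_matrix(np.array([[np.cos(yaw),np.sin(yaw),0],[np.sin(yaw),-np.cos(yaw),0],[0,0,-1]]))
t=T(p,[-.038,.0505,z])[0]
print('t',round(s['time'],2),'pos',np.round(s['position'],4),'goal',t.round(4),'w',s['grip_width'])
print('shift mm',(A.inv().apply(t-s['position'])*1000).round(1),'turn',(A.inv()*G).as_rotvec().round(3),'F',np.round(s['ft_force'],2))
E
python3 go.py .12
```

```text
t 1.1 pos [ 0.2702 -0.5912  0.2226] goal [0.5117 0.0415 0.12  ] w 1.0003006933156144
shift mm [ 482.6 -475.   102.5] turn [0.   0.   0.68] F [ 0.42  0.14 -0.06]
```

Emit:
jog_arm(increments=[{"tx": 30,"ty": -29,"tz": 0,"wz": 0.11,"gripper": 0.345},{"tx": 58,"ty": -57,"tz": 0,"wz": 0.22,"gripper": 0.345},{"tx": 87,"ty": -86,"tz": 5,"wz": 0.33,"gripper": 0.345},{"tx": 116,"ty": -114,"tz": 10,"wz": 0.44,"gripper": 0.345},{"tx": 145,"ty": -143,"tz": 15,"wz": 0.55,"gripper": 0.345}])

```text
validation failed for argument at $.in...
```

```bash
python3 go.py .12
```

```text
t 1.1 pos [ 0.2702 -0.5912  0.2226] goal [0.5117 0.0415 0.12  ] w 1.0003006933156144
shift mm [ 482.6 -475.   102.5] turn [0.   0.   0.68] F [ 0.42  0.14 -0.06]
```

Emit:
jog_arm(increments=[{"tx": 30,"ty": -29,"tz": 0,"wx": 0,"wy": 0,"wz": 0.11,"gripper": 0.345},{"tx": 58,"ty": -57,"tz": 0,"wx": 0,"wy": 0,"wz": 0.22,"gripper": 0.345},{"tx": 87,"ty": -86,"tz": 5,"wx": 0,"wy": 0,"wz": 0.33,"gripper": 0.345},{"tx": 116,"ty": -114,"tz": 10,"wx": 0,"wy": 0,"wz": 0.44,"gripper": 0.345},{"tx": 145,"ty": -143,"tz": 15,"wx": 0,"wy": 0,"wz": 0.55,"gripper": 0.345}])

```text
time: 1.52
position: [0.3431, -0.3992, 0.2076]
tool_rot: [3.135, -0.199, 0.001]
ft_force: [0.5, -0.5, 0.8]
grip_width: 0.703
grip_force: 0.0
```

```bash
python3 go.py .12
```

```text
t 1.52 pos [ 0.3431 -0.3992  0.2076] goal [0.5117 0.0415 0.12  ] w 0.7030986188945002
shift mm [ 111.3 -458.5   87.3] turn [ 0.001 -0.001  0.124] F [ 0.48 -0.45  0.84]
```

Emit:
jog_arm(increments=[{"tx": 12,"ty": -38,"tz": 5,"wx": 0,"wy": 0,"wz": 0.06,"gripper": 0.345},{"tx": 24,"ty": -76,"tz": 10,"wx": 0,"wy": 0,"wz": 0.124,"gripper": 0.345},{"tx": 36,"ty": -114,"tz": 15,"wx": 0,"wy": 0,"wz": 0.124,"gripper": 0.345},{"tx": 48,"ty": -152,"tz": 20,"wx": 0,"wy": 0,"wz": 0.124,"gripper": 0.345},{"tx": 58,"ty": -190,"tz": 25,"wx": 0,"wy": 0,"wz": 0.124,"gripper": 0.345}])

```text
time: 1.93
position: [0.424, -0.2174, 0.1827]
tool_rot: [3.117, -0.384, 0.002]
ft_force: [-0.1, -0.2, 0.0]
grip_width: 0.375
grip_force: 0.0
```

Emit:
jog_arm(increments=[{"tx": 30,"ty": -30,"tz": 5,"wx": 0,"wy": 0,"wz": 0,"gripper": 0.345},{"tx": 50,"ty": -66,"tz": 10,"wx": 0,"wy": 0,"wz": 0,"gripper": 0.345},{"tx": 66,"ty": -102,"tz": 15,"wx": 0,"wy": 0,"wz": 0,"gripper": 0.345},{"tx": 80,"ty": -138,"tz": 20,"wx": 0,"wy": 0,"wz": 0,"gripper": 0.345},{"tx": 85,"ty": -175,"tz": 25,"wx": 0,"wy": 0,"wz": 0,"gripper": 0.345}])

```text
time: 2.35
position: [0.5501, -0.069, 0.1576]
tool_rot: [-3.118, 0.385, -0.003]
ft_force: [0.2, -0.1, -0.7]
grip_width: 0.34
grip_force: 0.0
```

```bash
python3 go.py .09
```

```text
t 2.35 pos [ 0.5501 -0.069   0.1576] goal [0.5117 0.0415 0.09  ] w 0.34040660868542694
shift mm [-64.3 -97.7  67.5] turn [-0.    -0.002  0.005] F [ 0.15 -0.15 -0.74]
```

Emit:
jog_arm(increments=[{"tx": -20,"ty": -30,"tz": 15,"wx": 0,"wy": 0,"wz": 0,"gripper": 0.345},{"tx": -40,"ty": -60,"tz": 30,"wx": 0,"wy": 0,"wz": 0,"gripper": 0.345},{"tx": -64,"ty": -90,"tz": 50,"wx": 0,"wy": 0,"wz": 0.005,"gripper": 0.345},{"tx": -64,"ty": -98,"tz": 75,"wx": 0,"wy": 0,"wz": 0.005,"gripper": 0.345},{"tx": -64,"ty": -98,"tz": 103,"wx": 0,"wy": 0,"wz": 0.005,"gripper": 0.345}])

```text
time: 2.77
position: [0.5102, 0.0449, 0.055]
tool_rot: [-3.117, 0.382, -0.005]
ft_force: [1.0, -0.5, 0.8]
grip_width: 0.343
grip_force: 0.0
```

```bash
python3 go.py .055; python3 - <<'E'
from h import *
out=[]
s=ctrl.get_state();p=np.load('p.npy')
tip=np.array(s['position']);c,sn=np.cos(p[2]),np.sin(p[2]);yv=np.array([-sn,c,0])
for cam,(x0,y0,x1,y1) in {'top':(255,150,355,250),'scene':(250,130,380,268)}.items():
    im=vision.get_image(cam);A=cv2.resize(im['color'][y0:y1,x0:x1],None,fx=4 if cam=='top' else 3,fy=4 if cam=='top' else 3,interpolation=cv2.INTER_CUBIC)
    k=4 if cam=='top' else 3
    for q in proj(im,[tip+yv*.0225,tip-yv*.0225]): cv2.circle(A,tuple(int(v) for v in (q-[x0,y0]+.5)*k),2,(255,0,255),-1)
    out.append(cv2.copyMakeBorder(A,0,420-A.shape[0],0,0,cv2.BORDER_CONSTANT))
cv2.imwrite('pics/near.png',np.hstack(out))
E
```

```text
t 2.77 pos [0.5102 0.0449 0.055 ] goal [0.5117 0.0415 0.055 ] w 0.34293643816605185
shift mm [2.3 3.  0. ] turn [-0.002 -0.003  0.007] F [ 1.01 -0.51  0.78]
```

View pics/near.png

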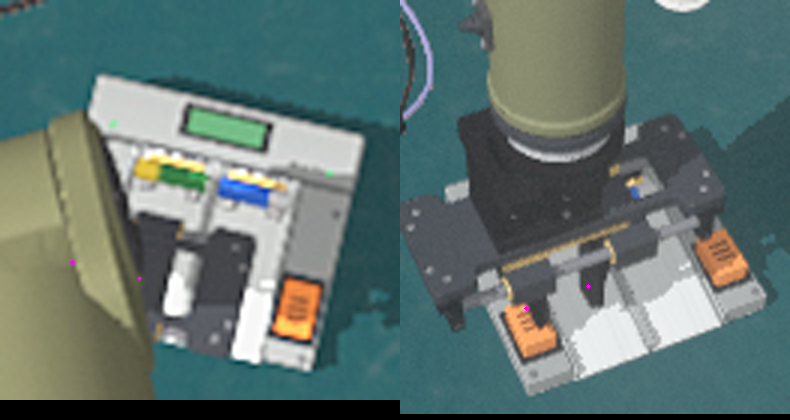

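The scene view (right half) shows one finger above the left key at about (528,310) in the crop and the other in the left chute at about (592,295), as intended. I'll make the small correction, come down to just above the key, then press.

Emit:
jog_arm(increments=[{"tx": 2,"ty": 3,"tz": 5,"wx": 0,"wy": 0,"wz": 0.005,"gripper": 0.345},{"tx": 2,"ty": 3,"tz": 12,"wx": 0,"wy": 0,"wz": 0.005,"gripper": 0.345},{"tx": 2,"ty": 3,"tz": 18,"wx": 0,"wy": 0,"wz": 0.005,"gripper": 0.345},{"tx": 2,"ty": 3,"tz": 18,"wx": 0,"wy": 0,"wz": 0.005,"gripper": 0.345},{"tx": 2,"ty": 3,"tz": 18,"wx": 0,"wy": 0,"wz": 0.005,"gripper": 0.345}])

```text
time: 3.28
position: [0.5113, 0.0367, 0.0368]
tool_rot: [3.116, -0.401, 0.001]
ft_force: [-0.5, 0.3, -0.5]
grip_width: 0.342
grip_force: 0.0
```

```bash
python3 go.py .021
```

```text
t 3.28 pos [0.5113 0.0367 0.0368] goal [0.5117 0.0415 0.021 ] w 0.34215702127548986
shift mm [-0.9 -4.8 15.8] turn [-0.    -0.    -0.005] F [-0.46  0.31 -0.46]
```

Emit:
jog_arm(increments=[{"tx": -1,"ty": -5,"tz": 0,"wx": 0,"wy": 0,"wz": -0.005,"gripper": 0.345},{"tx": -1,"ty": -5,"tz": 4,"wx": 0,"wy": 0,"wz": -0.005,"gripper": 0.345},{"tx": -1,"ty": -5,"tz": 8,"wx": 0,"wy": 0,"wz": -0.005,"gripper": 0.345},{"tx": -1,"ty": -5,"tz": 12,"wx": 0,"wy": 0,"wz": -0.005,"gripper": 0.345},{"tx": -1,"ty": -5,"tz": 15,"wx": 0,"wy": 0,"wz": -0.005,"gripper": 0.345}])

```text
time: 3.7
position: [0.5125, 0.0431, 0.0219]
tool_rot: [-3.116, 0.391, -0.004]
ft_force: [0.9, 3.0, 6.5]
grip_width: 0.345
grip_force: 3.1
```

Emit:
jog_arm(increments=[{"tx": 0,"ty": 0,"tz": 0,"wx": 0,"wy": 0,"wz": 0,"gripper": 0.345},{"tx": 0,"ty": 0,"tz": 0,"wx": 0,"wy": 0,"wz": 0,"gripper": 0.345},{"tx": 0,"ty": 0,"tz": 0,"wx": 0,"wy": 0,"wz": 0,"gripper": 0.345},{"tx": 0,"ty": 0,"tz": 0,"wx": 0,"wy": 0,"wz": 0,"gripper": 0.345},{"tx": 0,"ty": 0,"tz": 0,"wx": 0,"wy": 0,"wz": 0,"gripper": 0.345}])

```text
time: 4.12
position: [0.5121, 0.0426, 0.0219]
tool_rot: [-3.116, 0.392, -0.002]
ft_force: [2.4, 2.9, 4.3]
grip_width: 0.342
grip_force: 2.7
```

```bash
python3 go.py .021; python3 - <<'E'
from h import *
out=[]
for cam,(x0,y0,x1,y1) in {'top':(255,150,355,250),'scene':(250,130,380,268)}.items():
    im=vision.get_image(cam);k=4 if cam=='top' else 3
    A=cv2.resize(im['color'][y0:y1,x0:x1],None,fx=k,fy=k,interpolation=cv2.INTER_CUBIC)
    out.append(cv2.copyMakeBorder(A,0,420-A.shape[0],0,0,cv2.BORDER_CONSTANT))
    print(cam,[(round(d['conf'],2),np.round(d['bbox'])) for d in vision.spot_in(cam,'green_cell')[:2]])
cv2.imwrite('pics/press.png',np.hstack(out))
E
```

```text
t 4.12 pos [0.5121 0.0426 0.0219] goal [0.5117 0.0415 0.021 ] w 0.3424022127495703
shift mm [-0.1  1.1  0.9] turn [-0.001 -0.001  0.001] F [2.41 2.94 4.33]
top [(0.36, array([323., 219., 332., 236.])), (0.34, array([196., 142., 220., 166.]))]
scene []
```

View pics/press.png

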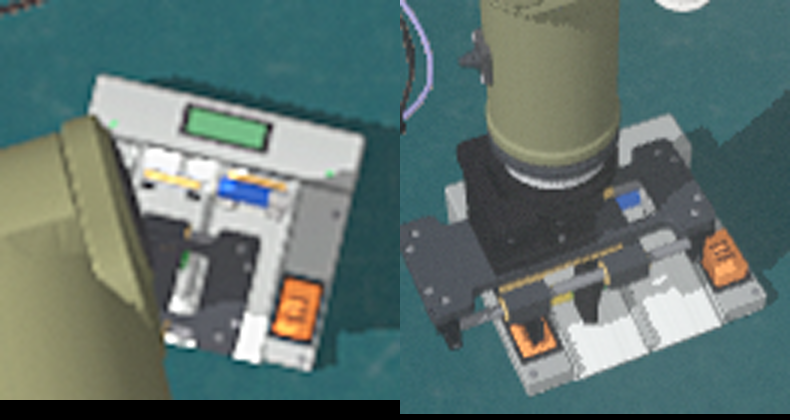

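The cell has popped. Its seat is empty, and it now lies against the chute finger: green shows at (185,258) in the top crop and yellow at (565,298) in the scene crop. The tip is at 21.9 mm, so the key is about 11.6 mm down. I'll hold briefly so it settles, check again, and hand in.

Emit:
jog_arm(increments=[{"tx": 0,"ty": 0,"tz": 0.3,"wx": 0,"wy": 0,"wz": 0,"gripper": 0.345},{"tx": 0,"ty": 0,"tz": 0.3,"wx": 0,"wy": 0,"wz": 0,"gripper": 0.345},{"tx": 0,"ty": 0,"tz": 0.3,"wx": 0,"wy": 0,"wz": 0,"gripper": 0.345},{"tx": 0,"ty": 0,"tz": 0.3,"wx": 0,"wy": 0,"wz": 0,"gripper": 0.345},{"tx": 0,"ty": 0,"tz": 0.3,"wx": 0,"wy": 0,"wz": 0,"gripper": 0.345}])

```text
time: 4.73
position: [0.5121, 0.0426, 0.0219]
tool_rot: [-3.117, 0.392, -0.002]
ft_force: [1.6, 2.1, 7.1]
grip_width: 0.344
grip_force: 3.6
```

```bash
python3 - <<'E'
from h import *
I=[]
for i in range(6):
    im=vision.get_image('scene')['color'];I.append(im[200:250,285:345].astype(int))
hsv=[cv2.cvtColor(a.astype(np.uint8),cv2.COLOR_BGR2HSV) for a in I]
for h in hsv[::5]:
    m=cv2.inRange(h,(22,120,80),(35,255,255));print((m>0).sum(),np.argwhere(m).mean(0)+[200,285])
print('max diff',abs(I[0]-I[5]).max());s=ctrl.get_state();print(s['time'],s['position'],s['ft_force'])
E
```

```text
7 [228.85714286 303.71428571]
7 [228.85714286 303.71428571]
max diff 20
5.0333 [0.51209397 0.04257033 0.02186326] [1.78449442 3.20017774 7.62572848]
```

```bash
python3 -c "
from bench import ctrl
print(ctrl.close_job())"
```

```text
the job is handed in; nothing more can be done
None
```

I handed the job in at about 5 s with the left key held at its stop and the green-and-yellow cell trapped at rest against the chute finger; the blue cell still looked seated in the last picture I viewed, but the hand-in returned no verdict.

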